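# Release a slotted quarter-turn access panel and slide it open

### The job

Open the grey equipment case to get at the board inside: take the wide-bladed screwdriver from its holder and use it, not your fingers, to give both slotted fasteners on the panel a quarter turn anticlockwise (seen from above) as far as their stops, with the panel still shut. Then slide the panel to the left, away from the opening and all the way to its stop, and stand the screwdriver back upright in its holder, fully down. Leave the bottle, the tape and the solder spool where they are.

Things in the scene. Friction and masses are not known exactly. Their poses are not given: they have to be found in the camera images.
- case: Low grey case, 150 (x) x 240 (y) x 50 mm high to its deck, fixed to the bench. Origin: centre of its underside. At yaw 0 its +x points away from the robot, +y to the left; it starts yawed by up to 17 degrees. Two rails along y, 134 mm apart over all and 68 mm high, guide the panel along +y. A circuit board lies under the 80 x 90 mm opening that the panel covers
- panel (a joint): Slide of the plain grey access panel (120 x 100 x 4 mm, top face 64 mm above the bench) along the case's +y: 0 = shut, 0.09 m = fully open at its stop. About 2 N of friction; it stays where it is left. Blocked while either fastener is locked. It carries both fasteners and the rib along
- panel_rib (a point): Middle of the top edge of the panel's dark upright pull rib, 84 mm above the bench. The rib is 60 mm long (case x), 8 mm thick (case y), 20 mm high, near the panel's right-hand (-y) edge, 62 mm to the -y side of the line of the fasteners; it can be pushed or pinched
- near_fastener (a joint): Turn of the slotted fastener nearer the robot (case -x side): 0 = locked (slot along the case's y), grows anticlockwise seen from above, 1.571 rad = released at its stop (slot along the case's x). Starts between 0 and 0.2. About 0.12 N m of friction; it stays where it is left
- near_fastener_slot (a point): Middle of the floor of the near fastener's slot, on its turning axis, 67 mm above the bench. Round steel head 36 mm across, its rim 73 mm above the bench. Slot 6 mm wide at its floor (bevelled to 10 mm at the top), 29 mm long, 5 mm deep below its edges, its ends closed by the rim. This point's y axis lies along the slot, its z up
- far_fastener (a joint): As near_fastener, for the identical fastener farther from the robot (70 mm away, case +x side)
- far_fastener_slot (a point): As near_fastener_slot, for the far fastener; its y axis lies along the slot
- driver: Stubby screwdriver, 118 mm long, 0.12 kg, upright in the holder, blade down. Origin: middle of the blade's end; z up along the handle; x along the blade's width. Blade 20 mm wide (x), 3 mm thick (y), 14 mm long; shank 9 mm; round collar 40 mm across, 50 to 55 mm above the blade's end; square black handle 28 x 28 mm, flats facing x and y, from 55 to 115 mm
- driver_grip (a point): Middle of the driver's square handle, 85 mm above the blade's end
- driver_collar (a point): Centre of the underside of the driver's collar, 50 mm above the blade's end; it rests on the holder's top
- holder: Grey block 70 x 70 x 55 mm on a 90 x 90 mm base plate, fixed to the bench, with an upright round hole 27 mm across right through it (the driver's blade end stands 5 mm above the bench when seated). Origin: centre of the underside
- holder_seat (a point): Centre of the hole's mouth on the holder's top, 55 mm above the bench, where the driver's collar sits
- flux_bottle: Bystander: small bottle with a white cap, 37 mm across, 92 mm tall; origin under its centre
- tape_roll: Bystander: dark roll of tape lying flat, 66 mm across, 19 mm high; origin under its centre
- solder_spool: Bystander: blue and white solder spool, 52 x 71 x 33 mm; origin under its centre
Things that resemble listed ones, but are neither listed nor needed, are in the scene too. Leave any blue or green look-alike of the driver alone.

How it is judged:
By the outcome, as a careful person would: the job done as asked, in the order asked, and still so for the second after the job is handed in, with the robot touching nothing.
It also fails if it takes over 54 s, if anything falls off the work surface, if the arm or the gripper's body presses on something with over 40 N, if the wrist force passes 120 N, or if a joint passes its speed limit or range.

### The arm

A 6-joint arm with a two-finger parallel gripper is mounted at the origin on a cart in front of the work surface, level with it; the furniture and walls round the work are solid. World frame = base frame: x ahead of the robot, y to its left, z up, the work surface at z = 0. Lengths are in m, angles in degrees, forces in N, time in s.
With the tool pointing down it reaches from about 0.275 to 0.775 m from the base axis. Payload 14.6 kg.
Tool frame: the origin (TCP) lies midway between the tips of the shut fingers; the grasp point (between the pads) lies 19 mm behind it; z points along the fingers, y is the line along which they close (so a half turn about z gives the same grasp; the last joint's range is limited). The gripper opens to 85 mm and grips with 20 to 120 N. Pads are 22 mm wide; open, the fingers measure 114 mm over their backs; the gripper's body (76 mm by 85 mm) begins 54 mm behind the grasp point. The pads swing forward as they close: fully open they stand 13 mm farther back than shut.
Start: joints at [-74.502, 15.075, -2.767, 72.158, 0, 81.102], TCP at [0.217, -0.478, 0.231] pointing down, gripper open.
Joint ranges: [-151.79, 151.79], [-50.71, 97.33], [-67.44, 78.34], [-121.81, 120.89], [-77.56, 73.72], [-180, 180]. Speed limits (degrees/s): [108.29, 108.29, 147.25, 159.86, 180, 180].

### API

Orientations are given as a 3x3 rotation matrix whose columns are the frame's x, y, z axes.
In Python, from rig import arm gives the robot as it stands.
- The arm moves only by the tool apply_moves, never from a script. Its argument "deltas" is text: rows parted by semicolons, each of 6 numbers parted by spaces: the shift along the tool's x, y, z in units of 50 mm (1.0 is 50 mm), then the turn, a rotation vector about the tool's x, y, z in degrees. A call has 1 to 10 rows; each row is the pose to reach, as a shift and turn from the pose commanded when the call began, along the tool's axes at that moment; what a row does not reach only later rows make up. A row lasts 1/10 s, in which the tool goes at most 50 mm and 8.59 degrees, less where a joint would pass 70% of its speed; a pose out of reach is approached as far as the arm can. A call with a gripper value outside its range is refused whole. "hand" is the opening, from -1 (shut) to 1 (fully open), set as the call begins (left out, the last holds). The fingers move at their own pace and stop on an object; the grip force is fixed at half the most. Time passes only in rows, so rows that repeat a pose let the fingers close. It gives the time, the measured TCP pose, the force, the opening and the grip force at its end, in the units of the state.
- arm.get_state(): the state, without advancing time (a new reading comes with each control period).
- arm.read_camera(name): name is "side" or "top" or "wrist"; returns (picture, depth): 384x512x3 uint8, blue, green, red; 384x512 float32, m along the optical axis (not along the pixel's ray), 0 where there is no reading.
- arm.get_calibration(name): a dict with "K" (3x3 intrinsics, pixels), "pose" (4x4, takes a point from camera to world coordinates); the wrist camera has in their place "tool_from_camera" (4x4, takes a point from camera to tool coordinates, whose origin is the TCP and whose axes are the flange's). Camera axes: x right, y up, looking along -z (the intrinsics and any distortion apply to the point x, -y, -z); pixel columns grow to the right and rows downward; lengths in m; the calibration is good to about 2 mm. The wrist camera is an equidistant fisheye: a pixel r from the principal point sees the ray r / f radians off the axis. A picture is of the moment at which its call begins: read the wrist's pose just before it. get_calibration takes no time and is no camera call.
- arm.job_done(): hands the job in; it is judged then, once.
The state is a dict: "t": time; "joints": joint angles; "qd": joint speeds; "effort": joint torques, N m; "position": TCP position; "tool_rot": TCP orientation; "force": force on the tool from outside, world axes, zero at the start; "ft_torque": the same for the moment, N m; "opening": finger opening in m; "grasp_force": force on a finger pad.
Only numpy, scipy, OpenCV 4.12 (cv2) and the standard library are available. Lean on these libraries where they do the work, as an engineer would, in place of code of your own. Each camera call takes 0.05 s, during which the arm holds its last target. There are 200 camera calls.

## Working session

There is one attempt and no reset: what is moved stays moved. The work goes in short steps, Python scripts to look and compute and a tool call to move; the robot and the scene stay as the last step left them, time stands still between calls to the robot, and variables do not carry over. Pictures are saved under pics/ and viewed, at most 10 in all, crops included, and the job is handed in when it is done.

Besides the shell and the picture viewer there is one more tool, called after "Emit:" as name(argument=value, ...), one argument or row to a line, values as JSON. apply_moves: Moves the arm, as the interface text tells. Its arguments: {"type":"object","properties":{"deltas":{"type":"string"},"hand":{"type":"number"}},"required":["deltas"]}

```bash
mkdir -p pics; ls; cat > h.py <<'E'
import numpy as np, cv2
from rig import arm
def world(name,px,z=None,depth=None,st=None):
    """pixels Nx2 -> world, onto plane z or by depth"""
    c=arm.get_calibration(name); K=np.array(c["K"]); px=np.atleast_2d(np.float64(px))
    if name=="wrist":
        st=st or arm.get_state(); T=np.eye(4);T[:3,:3]=st["tool_rot"];T[:3,3]=st["position"]; T=T@np.array(c["tool_from_camera"])
        d=(px-K[:2,2])/[K[0,0],K[1,1]]; th=np.linalg.norm(d,axis=1); s=np.sin(th)/np.maximum(th,1e-9)
        r=np.c_[d[:,0]*s,-d[:,1]*s,-np.cos(th)]
    else:
        T=np.array(c["pose"]); D=np.array(c.get("dist",c.get("distortion",np.zeros(5))),float)
        n=cv2.undistortPoints(px[:,None],K,D)[:,0]; r=np.c_[n[:,0],-n[:,1],-np.ones(len(n))]
    if depth is not None: return (r/(-r[:,2:])*np.reshape(depth,(-1,1)))@T[:3,:3].T+T[:3,3]
    w=r@T[:3,:3].T; o=T[:3,3]
    return o+w*((z-o[2])/w[:,2])[:,None]
E
python3 - <<'E'
from h import *
for n in("top","side","wrist"):
    st=arm.get_state(); im,d=arm.read_camera(n); np.savez(f"{n}0.npz",im=im,d=d); cv2.imwrite(f"pics/{n}0.png",im)
    c=arm.get_calibration(n); print(n,{k:np.round(v,4).tolist() if not isinstance(v,str) else v for k,v in c.items()})
print(arm.get_state())
E
```

```text
pics
top {'K': [[357.1714, 0.0, 256.1691], [0.0, 357.1714, 185.9366], [0.0, 0.0, 1.0]], 'pose': [[0.0252, 0.9976, -0.0652, 0.4483], [-0.9997, 0.0256, 0.0049, -0.1253], [0.0066, 0.0651, 0.9979, 0.9224], [0.0, 0.0, 0.0, 1.0]]}
side {'K': [[413.3776, 0.0, 256.2652], [0.0, 413.3776, 196.9617], [0.0, 0.0, 1.0]], 'pose': [[-0.994, 0.0773, -0.0778, 0.4255], [-0.1092, -0.6345, 0.7652, 0.6192], [0.0099, 0.7691, 0.6391, 0.7144], [0.0, 0.0, 0.0, 1.0]]}
wrist {'K': [[297.3186, 0.0, 251.3017], [0.0, 297.3186, 193.1548], [0.0, 0.0, 1.0]], 'tool_from_camera': [[-0.0002, 0.9653, 0.261, 0.0666], [1.0, 0.0, 0.0005, 0.0007], [0.0005, 0.261, -0.9653, -0.1424], [0.0, 0.0, 0.0, 1.0]]}
{'t': 0.15, 'joints': array([-7.45020506e+01,  1.50939276e+01, -2.79290192e+00,  7.21574711e+01,
       -1.55750096e-04,  8.11019157e+01]), 'qd': array([ 0.00827334, -0.06054111,  0.12358818,  0.03940108,  0.00378614,
       -0.02053779]), 'effort': array([ 5.51847697e-04, -6.37826085e+01,  3.84648407e+01,  1.05804886e-02,
       -1.22576043e-04,  2.57643404e-05]), 'position': array([ 0.21679153, -0.47794877,  0.23093906]), 'tool_rot': array([[ 9.10712268e-01,  4.13041308e-01, -2.09219516e-04],
       [ 4.13041344e-01, -9.10711971e-01,  7.44352741e-04],
       [ 1.16909712e-04, -7.64307483e-04, -9.99999701e-01]]), 'force': array([-0.56745231, -0.27622254, -0.78512115]), 'ft_torque': array([-0.02273668, -0.01813154, -0.00318509]), 'grasp_force': 0.0, 'opening': 0.08538774006940321}
```

View pics/top0.png

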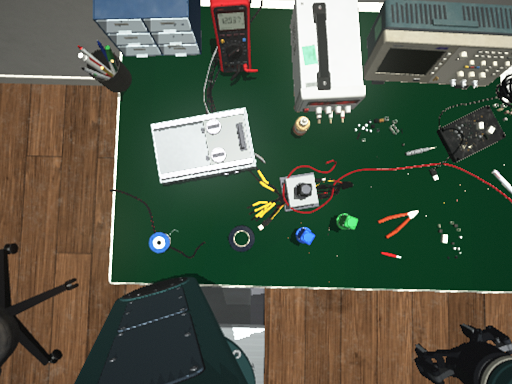

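View pics/side0.png

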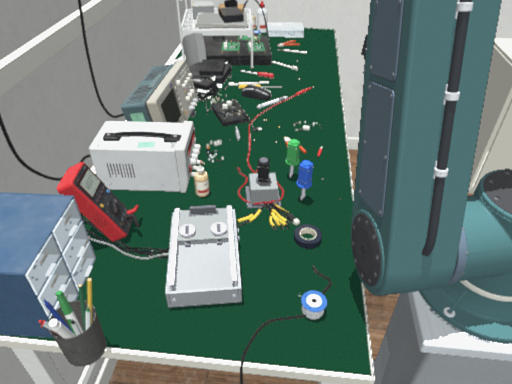

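The top view shows the case at (203,145), fasteners at (212,126) and (218,155), the rib at (241,135), and the holder with the black driver at (302,191). The blue (305,236) and green (347,222) look-alikes stand apart.

```bash
python3 - <<'E'
from h import *
d=np.load("top0.npz")["d"]; im=np.load("top0.npz")["im"]
print(world("top",[[212,126],[218,155]],.073),world("top",[[241,135]],.084),world("top",[[305,187]],.123),world("top",[[302,191]],.055))
print(d[191,302],d[155,210],d[126,205])
a=cv2.resize(im[90:220,140:345],None,fx=3.9,fy=3.9,interpolation=cv2.INTER_CUBIC); cv2.imwrite("pics/crop.png",a)
st=arm.get_state()
E
```

```text
[[ 0.64570793 -0.01953945  0.073     ]
 [ 0.57575092 -0.03623523  0.073     ]] [[ 0.62335759 -0.09039328  0.084     ]] [[ 0.50101484 -0.2388924   0.123     ]] [[ 0.49555607 -0.24140645  0.055     ]]
0.8009422 0.8654466 0.86784476
```

View pics/crop.png

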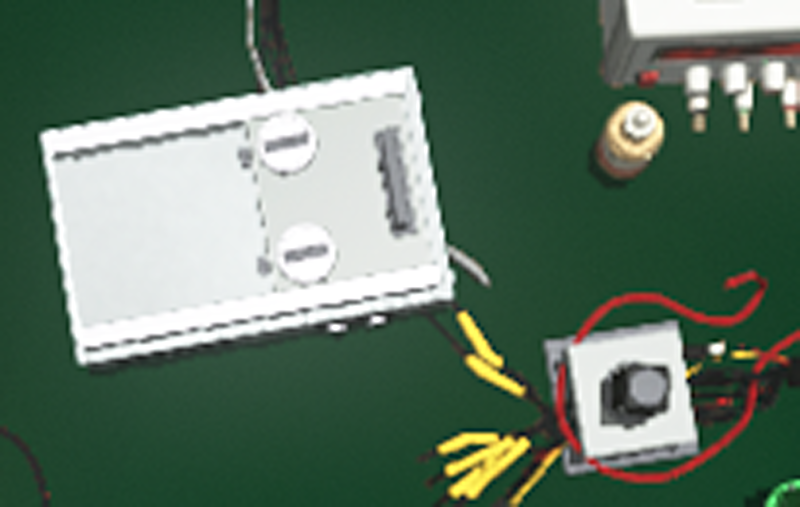

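The crop confirms the holder with handle top at about (306,189) in the full image, and both slots roughly along case y (yaw ≈ 13°). The fastener spacing comes out at 72 mm against the 70 mm given. Next I move above the driver for a wrist view.

Emit:
apply_moves(
  deltas="0.6 -0.17 0 0 0 0;1.4 -0.4 0 0 0 0;2.2 -0.62 0 0 0 0;3 -0.85 0 0 0 0;3.8 -1.08 0 0 0 0;4.6 -1.3 0 0 0 0;5.4 -1.53 0 0 0 0;6.2 -1.75 0 0 0 0;6.8 -1.93 0 0 0 0;7.13 -2.02 0 0 0 0",
  hand=1,
)

```text
t: 1.15
position: [0.5013, -0.237, 0.231]
tool_rot: [[0.91, 0.415, -0.0], [0.415, -0.91, 0.0], [-0.0, -0.001, -1.0]]
force: [-0.0, -0.4, -0.2]
opening: 0.0853
grasp_force: 0.0
```

Emit:
apply_moves(
  deltas="0 0 0 0 0 0;0 0 0 0 0 0;0 0 0 0 0 0",
)

```text
t: 1.45
position: [0.4991, -0.2395, 0.2313]
tool_rot: [[0.911, 0.412, -0.0], [0.412, -0.911, -0.0], [-0.0, -0.0, -1.0]]
force: [-0.0, -0.1, 0.3]
opening: 0.0853
grasp_force: 0.0
```

```bash
python3 - <<'E'
from h import *
st=arm.get_state(); im,d=arm.read_camera("wrist"); np.savez("w1.npz",im=im,d=d,p=st["position"],R=st["tool_rot"]); cv2.imwrite("pics/w1.png",cv2.resize(im,(768,576)))
print(st["t"],st["position"],st["qd"].max(),st["opening"],st["joints"])
E
```

```text
1.45 [ 0.49914575 -0.23947111  0.23125023] 0.13725701330749598 0.08531045656581233 [-3.40588069e+01  1.79209260e+01  1.35128616e+00  7.34436230e+01
 -9.96666605e-03  1.21590479e+02]
```

View pics/w1.png

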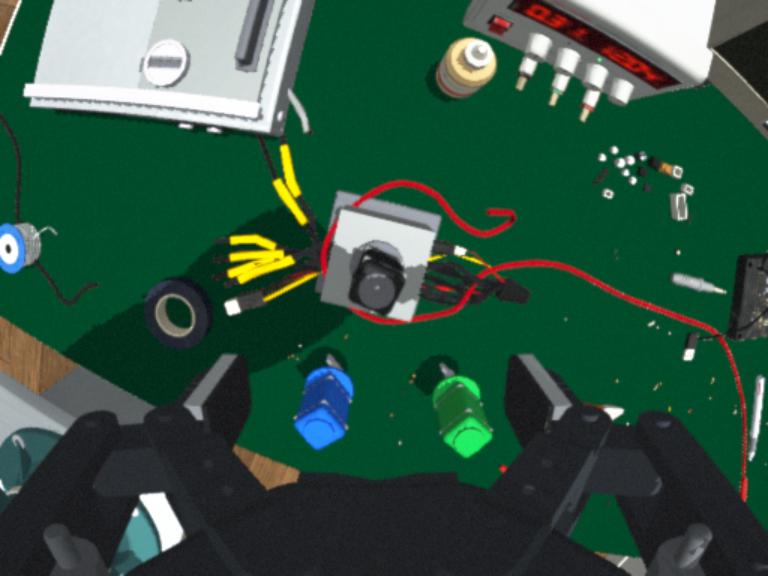

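The wrist view shows the driver handle at (377,287) of the ×1.5 picture, the holder at (381,265), the near fastener at (166,62), and the blue and green look-alikes at (325,405) and (463,415).

```bash
cat >> h.py <<'E'
def cloud(name,im,d,st=None,rows=slice(None),cols=slice(None)):
    v,u=np.mgrid[0:384,0:512]; px=np.c_[u.ravel(),v.ravel()]
    if name!="wrist": return world(name,px,depth=d.ravel()).reshape(384,512,3)
    return world(name,px,depth=d.ravel(),st=st).reshape(384,512,3)
def rect(P):
    r=cv2.minAreaRect(np.float32(P*1000)); return np.round(r[0],1),np.round(r[1],1),round(r[2],1)
E
python3 - <<'E'
from h import *
f=np.load("w1.npz"); st=dict(position=f["p"],tool_rot=f["R"]); im,d=f["im"],f["d"]
P=cloud("wrist",im,d,st); g=im.astype(int)
near=np.hypot(P[...,0]-.497,P[...,1]+.24)<.06
for lo,hi in((.115,.13),(.06,.13),(.05,.06)):
    m=near&(P[...,2]>lo)&(P[...,2]<hi)&(d>0); print(lo,m.sum(),rect(P[m][:,:2]),P[m].mean(0).round(4), np.median(P[m][:,2]).round(4))
# fasteners, case
m=(P[...,2]>.068)&(P[...,2]<.08)&(np.hypot(P[...,0]-.576,P[...,1]+.036)<.03); print("nearf",m.sum(),rect(P[m][:,:2]))
a=cv2.resize(im[130:220,205:300],None,fx=6,fy=6,interpolation=cv2.INTER_CUBIC); a=cv2.convertScaleAbs(a,alpha=1.8)
b=cv2.resize(im[20:65,80:140],None,fx=6,fy=6,interpolation=cv2.INTER_CUBIC)
c=np.zeros((540,570,3),np.uint8);c[:]=a
cv2.imwrite("pics/c1.png",c)
E
```

```text
0.115 925 (array([ 497.3, -240.4]), array([27.9, 28.3]), 89.6) [ 0.4986 -0.2399  0.1208] 0.1209
0.06 1340 (array([ 498.9, -239.3]), array([34.8, 36.4]), 74.4) [ 0.5014 -0.2388  0.1096] 0.1191
0.05 2665 (array([ 497.1, -240.4]), array([71.2, 70.8]), 10.3) [ 0.5032 -0.2377  0.055 ] 0.0549
nearf 714 (array([570.1, -35. ]), array([48.5, 43. ]), 22.3)
```

View pics/c1.png

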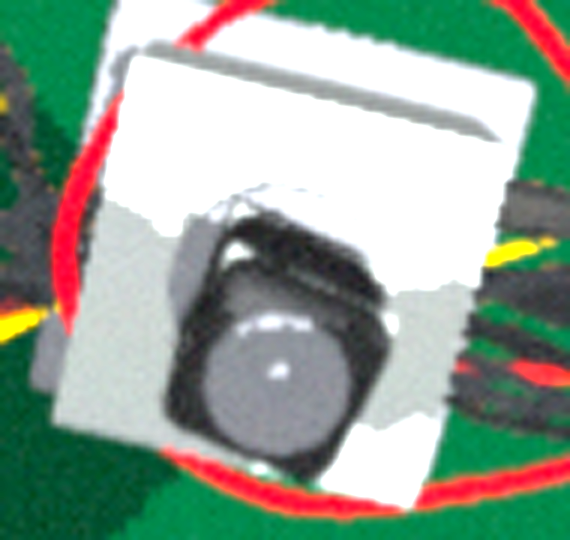

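Depth agrees with the sizes given: handle 28 × 28 mm with its top at 0.121, and holder 71 × 71 mm at z 0.055, centred at (0.497, −0.240). The handle flats lie along the world axes. I will grasp it there.

Emit:
apply_moves(
  deltas="-0.04 -0.01 0.5 0 0 8;-0.04 -0.01 1.0 0 0 16;-0.04 -0.01 1.5 0 0 24.5;-0.04 -0.01 2.0 0 0 24.5;-0.04 -0.01 2.5 0 0 24.5;-0.04 -0.01 2.9 0 0 24.5;-0.04 -0.01 3.15 0 0 24.5;-0.04 -0.01 3.22 0 0 24.5;-0.04 -0.01 3.22 0 0 24.5",
)

```text
t: 2.4
position: [0.4973, -0.2397, 0.0703]
tool_rot: [[1.0, -0.003, -0.0], [-0.003, -1.0, 0.0], [-0.0, -0.0, -1.0]]
force: [0.2, -0.8, -0.1]
opening: 0.0852
grasp_force: 0.0
```

Emit:
apply_moves(
  deltas="0 0 0 0 0 0;0 0 0 0 0 0;0 0 0 0 0 0;0 0 0 0 0 0;0 0 0 0 0 0;0 0 0 0 0 0",
  hand=-1,
)

```text
t: 3.0
position: [0.498, -0.2393, 0.0707]
tool_rot: [[1.0, -0.002, 0.001], [-0.002, -1.0, -0.0], [0.001, 0.0, -1.0]]
force: [-0.8, -0.1, 5.2]
opening: 0.0273
grasp_force: 59.1
```

Emit:
apply_moves(
  deltas="0 0 -0.2 0 0 0;0 0 -0.7 0 0 0;0 0 -1.3 0 0 0;0 0 -1.9 0 0 0;0 0 -2.5 0 0 0;0 0 -2.9 0 0 0;0 0 -3 0 0 0;0 0 -3 0 0 0",
)

```text
t: 3.8
position: [0.4979, -0.2393, 0.2206]
tool_rot: [[1.0, -0.002, 0.001], [-0.002, -1.0, -0.0], [0.001, 0.0, -1.0]]
force: [0.5, -0.2, -0.4]
opening: 0.0272
grasp_force: 59.1
```

```bash
python3 - <<'E'
from h import *
st=arm.get_state(); ims=[]
for n in("side","wrist","top"):
    im,d=arm.read_camera(n); np.savez(n+"2.npz",im=im,d=d,p=st["position"],R=st["tool_rot"])
s=np.load("side2.npz"); P=cloud("side",s["im"],s["d"])
p=st["position"]; print(st["t"],p,st["opening"])
m=(np.hypot(P[...,0]-p[0],P[...,1]-p[1])<.03)&(P[...,2]>p[2]-.08)&(P[...,2]<p[2]+.01)
v,u=np.where(m); print(u.min(),u.max(),v.min(),v.max())
for z0 in np.arange(p[2]-.074,p[2]-.0,.004):
    k=m&(abs(P[...,2]-z0)<.002); 
    if k.sum()>2:q=P[k]; print(round(z0-p[2],3),k.sum(),(q.min(0)*1e3).round(),(q.max(0)*1e3).round())
c=cv2.resize(s["im"][v.min()-25:v.max()+25,u.min()-25:u.max()+25],None,fx=5,fy=5,interpolation=cv2.INTER_CUBIC)
cv2.imwrite("pics/s2.png",c[:600,:800])
cv2.imwrite("pics/w2.png",cv2.resize(np.load("wrist2.npz")["im"],(768,576)))
E
```

```text
3.8 [ 0.49790759 -0.23932695  0.22063165] 0.02715691271577998
256 272 125 148
-0.066 4 [ 490. -240.  156.] [ 505. -238.  156.]
-0.062 11 [ 488. -243.  157.] [ 503. -235.  160.]
-0.058 8 [ 488. -239.  161.] [ 505. -235.  164.]
-0.054 12 [ 488. -240.  165.] [ 505. -235.  168.]
-0.05 9 [ 490. -240.  169.] [ 505. -232.  173.]
-0.046 4 [ 493. -237.  173.] [ 498. -235.  176.]
-0.042 4 [ 493. -240.  177.] [ 498. -232.  180.]
-0.038 3 [ 493. -236.  181.] [ 498. -235.  184.]
-0.034 5 [ 493. -237.  185.] [ 498. -234.  188.]
-0.03 4 [ 493. -237.  190.] [ 498. -233.  192.]
-0.026 5 [ 493. -236.  193.] [ 498. -234.  196.]
-0.014 22 [ 477. -239.  205.] [ 515. -219.  208.]
-0.01 48 [ 477. -251.  209.] [ 515. -219.  212.]
-0.006 15 [ 482. -235.  213.] [ 510. -221.  216.]
-0.002 8 [ 483. -229.  218.] [ 505. -221.  220.]
```

View pics/s2.png

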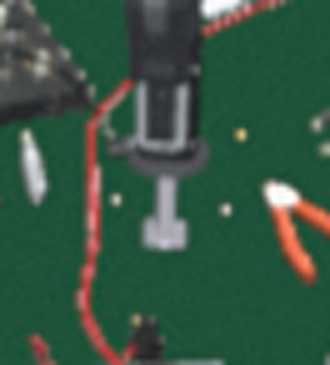

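The side crop shows the blade wide across world x, at (165,233), so it lies along the tool's x. The tip is 66 mm below the TCP. Next I move beside the fasteners to view them with the wrist camera.

Emit:
apply_moves(
  deltas="0.2 -0.25 0 0 0 -7;0.5 -0.55 0 0 0 -15;0.8 -0.9 0 0 0 -23;1.1 -1.2 0 0 0 -31;1.4 -1.55 0 0 0 -39;1.65 -1.85 0 0 0 -47;1.85 -2.1 0 0 0 -55;2.05 -2.3 0 0 0 -63;2.2 -2.45 0 0 0 -71;2.24 -2.58 0 0 0 -79",
)

```text
t: 4.95
position: [0.6102, -0.1098, 0.2188]
tool_rot: [[0.186, 0.982, -0.002], [0.982, -0.186, 0.001], [0.0, -0.002, -1.0]]
force: [-0.3, -0.7, -0.7]
opening: 0.0274
grasp_force: 59.0
```

Emit:
apply_moves(
  deltas="0 0 0 0 0 -8;0 0 0 0 0 -16;0 0 0 0 0 -22;0 0 0 0 0 -24;0 0 0 0 0 -24;0 0 0 0 0 -24",
)

```text
t: 5.55
position: [0.6098, -0.1104, 0.2196]
tool_rot: [[-0.222, 0.975, -0.001], [0.975, 0.222, 0.0], [0.001, -0.001, -1.0]]
force: [-0.4, 0.9, -1.0]
opening: 0.0274
grasp_force: 59.0
```

```bash
cat > look.py <<'E'
from h import *
import sys
n=sys.argv[1]; st=arm.get_state(); im,d=arm.read_camera("wrist"); np.savez(n+".npz",im=im,d=d,p=st["position"],R=st["tool_rot"]); cv2.imwrite(f"pics/{n}.png",cv2.resize(im,(768,576)))
R=st["tool_rot"]; print(st["t"],st["position"].round(4),"yaw",np.degrees(np.arctan2(R[1,0],R[0,0])).round(2),"j6",st["joints"][5].round(1),st["opening"])
P=cloud("wrist",im,d,st)
for c in((.576,-.036),(.645,-.019)):
    m=(P[...,2]>.0685)&(P[...,2]<.078)&(np.hypot(P[...,0]-c[0],P[...,1]-c[1])<.026)
    (x,y),r=cv2.minEnclosingCircle(np.float32(P[m][:,:2]*1e3)); print("rim",m.sum(),round(x,1),round(y,1),round(r,1),np.median(P[m][:,2]).round(4))
    s=(P[...,2]<.0705)&(P[...,2]>.06)&(np.hypot(P[...,0]-x/1e3,P[...,1]-y/1e3)<.0145); q=P[s]; 
    if len(q)>5:
        print(" slot",len(q),np.median(q[:,2]).round(4),rect(q[:,:2])); e=np.linalg.eigh(np.cov(q[:,:2].T)); v=e[1][:,1]; print(" pca",q.mean(0).round(4),np.degrees(np.arctan2(v[1],v[0])).round(1)%180,np.sqrt(e[0]))
m=(P[...,2]>.08)&(P[...,2]<.088)&(np.hypot(P[...,0]-.62,P[...,1]+.09)<.05); print("rib",m.sum(),rect(P[m][:,:2]))
E
python3 look.py w3
```

```text
5.55 [ 0.6098 -0.1104  0.2196] yaw 102.82 j6 59.4 0.027435372424662294
rim 888 573.0 -36.9 22.9 0.072
 slot 257 0.0672 (array([571.6, -36.3]), array([28.1, 26.1]), 83.0)
 pca [ 0.5765 -0.0366  0.0675] 96.1 [0.00474174 0.00771912]
rim 869 649.2 -18.2 22.3 0.072
 slot 221 0.0673 (array([648.6, -19.3]), array([14.1, 26. ]), 12.9)
 pca [ 0.6466 -0.0196  0.0676] 104.9 [0.00263336 0.00750976]
rib 526 (array([624.6, -89.3]), array([58.7,  8.4]), 12.0)
```

View pics/w3.png

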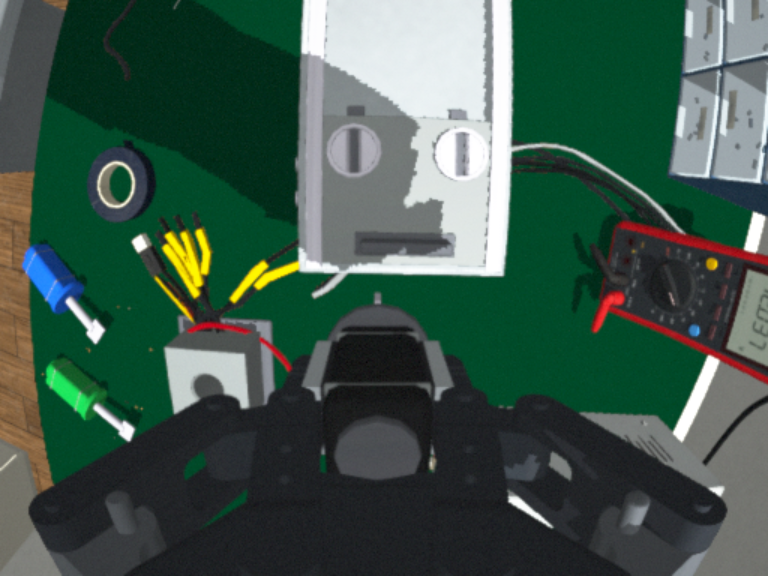

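The wrist view shows the near fastener at (353,150), its slot nearly vertical in the image, the far fastener at (462,152), and the rib at (405,243). I will refine the fit.

```bash
cat > fit.py <<'E'
from h import *
import sys
f=np.load(sys.argv[1]+".npz"); st=dict(position=f["p"],tool_rot=f["R"]); P=cloud("wrist",f["im"],f["d"],st)
C=[]
for c in((.5768,-.0366),(.6463,-.020)):
    c=np.array(c)
    for it in range(3):
        rr=np.linalg.norm(P[...,:2]-c,axis=2); m=(P[...,2]>.0705)&(P[...,2]<.078)&(rr<.021)
        (x,y),r=cv2.minEnclosingCircle(np.float32(P[m][:,:2]*1e3)); ell=cv2.fitEllipse(cv2.convexHull(np.float32(P[m][:,:2]*1e3))); c=np.array(ell[0])/1e3
    m2=(P[...,2]>.064)&(P[...,2]<.0695)&(np.linalg.norm(P[...,:2]-c,axis=2)<.0125); q=P[m2]; e=np.linalg.eigh(np.cov(q[:,:2].T)); v=e[1][:,1]
    print("enc",round(x,1),round(y,1),round(r,1),"ell",np.round(ell[0],1),np.round(ell[1],1),"slot",len(q),q.mean(0).round(4),"ang",np.degrees(np.arctan2(v[1],v[0])).round(1)%180,np.sqrt(e[0]).round(4)); C.append(c)
d=C[1]-C[0]; print("spacing",np.linalg.norm(d),np.degrees(np.arctan2(d[1],d[0])))
m=(P[...,2]>.066)&(P[...,2]<.071)&(np.abs(P[...,0]-.6)<.15)&(np.abs(P[...,1])<.15)
print("rails",rect(P[m][:,:2]))
E
python3 fit.py w3
```

```text
enc 577.8 -35.6 18.1 ell [577.7 -35.4] [35.1 35.7] slot 176 [ 0.5776 -0.0358  0.0671] ang 102.7 [0.0021 0.0072]
enc 646.1 -21.2 18.2 ell [646.1 -21.3] [35.5 35.9] slot 177 [ 0.6466 -0.0208  0.0672] ang 102.3 [0.0022 0.0069]
spacing 0.06979306296927852 11.644285729509733
rails (array([608.5, -11.7]), array([134.9, 191.7]), 11.7)
```

```bash
python3 - <<'E'
from h import *
f=np.load("w3.npz"); R,p=f["R"],f["p"]; P=cloud("wrist",f["im"],f["d"],dict(position=p,tool_rot=R)); Q=(P-p)@R
for a,b in((.052,.07),(.02,.05),(.008,.018),(-.05,-.03)):
    m=(abs(Q[...,0])<.03)&(abs(Q[...,1])<.025)&(Q[...,2]>a)&(Q[...,2]<b); q=Q[m]*1e3
    if len(q): v,u=np.where(m);print(a,len(q),q.min(0).round(1),q.max(0).round(1),q.mean(0).round(1),(u.min()+u.max())/2,v.min(),v.max())
E
```

```text
0.052 24 [ 6.6 -0.2 52.1] [ 8.1  2.  63.6] [ 7.7  0.9 56.9] 251.5 196 202
0.008 734 [  4.7 -17.9   8.7] [17.9 19.5 16.5] [12.8  0.9 11.3] 251.5 203 226
-0.05 4339 [-12. -25. -50.] [ 13.9  25.  -30. ] [  8.5   0.5 -43.3] 249.5 246 315
```

Emit:
apply_moves(
  deltas="0.3 -0.05 0 0 0 0;0.75 -0.14 0 0 0 0;1.2 -0.23 0 0 0 0;1.5 -0.29 0.2 0 0 0;1.64 -0.31 0.5 0 0 0;1.64 -0.31 0.9 0 0 0;1.64 -0.31 1.2 0 0 0;1.64 -0.31 1.4 0 0 0;1.64 -0.31 1.44 0 0 0;1.64 -0.31 1.44 0 0 0",
)

```text
t: 6.6
position: [0.5765, -0.0338, 0.1485]
tool_rot: [[-0.223, 0.975, -0.0], [0.975, 0.223, 0.0], [0.0, -0.0, -1.0]]
force: [-0.3, 0.6, -0.5]
opening: 0.0274
grasp_force: 59.1
```

```bash
cat > tip.py <<'E'
from h import *
import sys
st=arm.get_state(); im,d=arm.read_camera("wrist"); R,p=st["tool_rot"],st["position"]; P=cloud("wrist",im,d,st); Q=(P-p)@R
np.savez(sys.argv[1]+".npz",im=im,d=d,p=p,R=R)
print(st["t"],p.round(4),np.degrees(np.arctan2(R[1,0],R[0,0])).round(2))
cv2.imwrite(f"pics/{sys.argv[1]}.png",cv2.resize(im[130:260,170:335],None,fx=4,fy=4,interpolation=cv2.INTER_CUBIC))
m=(abs(Q[...,0])<.03)&(abs(Q[...,1])<.012)&(Q[...,2]>.052)&(P[...,2]>.075); q=Q[m]*1e3; print("blade",len(q),q.min(0).round(1),q.max(0).round(1),q.mean(0).round(1))
E
python3 tip.py w4; python3 fit.py w4
```

```text
6.6 [ 0.5765 -0.0338  0.1485] 102.89
blade 23 [ 6.5 -0.2 52. ] [ 8.5  2.  63.6] [ 7.8  0.9 57.1]
enc 577.9 -35.5 17.8 ell [577.8 -35.4] [35.  35.1] slot 124 [ 0.5762 -0.0289  0.0672] ang 105.9 [0.0024 0.0036]
enc 646.3 -21.4 18.2 ell [646.3 -21.3] [35.3 35.8] slot 253 [ 0.6472 -0.0211  0.0671] ang 101.9 [0.002  0.0071]
spacing 0.06987811762542104 11.628370436178555
rails (array([603. ,  15.2]), array([134.9, 205.2]), 11.6)
```

View pics/w4.png

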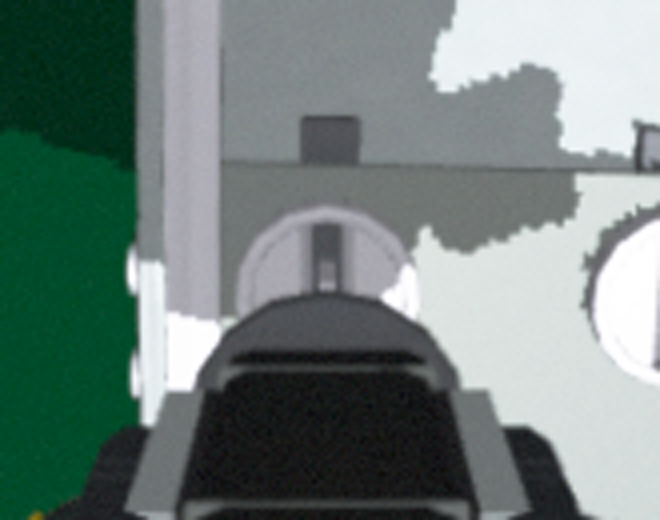

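The crop shows the blade edge at (327,278) centred over the slot, which runs up to (327,225). I will insert it.

Emit:
apply_moves(
  deltas="0 0 0.06 0 0 0;0 0 0.13 0 0 0;0 0 0.2 0 0 0;0 0 0.26 0 0 0;0 0 0.31 0 0 0;0 0 0.33 0 0 0;0 0 0.33 0 0 0",
)

```text
t: 7.35
position: [0.5767, -0.034, 0.1325]
tool_rot: [[-0.223, 0.975, 0.001], [0.975, 0.223, -0.0], [-0.0, 0.001, -1.0]]
force: [-3.5, 0.2, 9.8]
opening: 0.0274
grasp_force: 60.6
```

Seated on the slot floor (TCP z 0.1325, where the rim would have stopped it at 0.139). Next is the anticlockwise turn. The blade has about 8.7° of slack in the slot.

Emit:
apply_moves(
  deltas="0 0 0 0 0 -6;0 -0.01 0 0 0 -14;0 -0.01 0 0 0 -22;-0.01 -0.02 0 0 0 -30;-0.01 -0.02 0 0 0 -38;-0.01 -0.02 0 0 0 -46;-0.02 -0.03 0 0 0 -54;-0.02 -0.03 0 0 0 -62;-0.02 -0.03 0 0 0 -70;-0.03 -0.03 0 0 0 -76",
)

```text
t: 8.35
position: [0.5759, -0.0356, 0.1325]
tool_rot: [[-1.0, 0.014, 0.002], [0.014, 1.0, 0.0], [-0.002, 0.0, -1.0]]
force: [-1.2, 3.1, 8.6]
opening: 0.0274
grasp_force: 60.3
```

```bash
cat > s.py <<'E'
from rig import arm; import numpy as np
s=arm.get_state(); R=s["tool_rot"]; print(s["t"],s["position"].round(4),"yaw",np.degrees(np.arctan2(R[1,0],R[0,0])).round(2)%360,"F",s["force"].round(1),"M",s["ft_torque"].round(3),"j",s["joints"].round(1),s["opening"])
E
python3 s.py
```

```text
8.35 [ 0.5759 -0.0356  0.1325] yaw 179.21 F [-1.2  3.1  8.6] M [ 0.827  0.309 -0.085] j [-11.6  22.7  -7.   60.3   0.  -10.9] 0.02744665004631302
```

Emit:
apply_moves(
  deltas="0 0 0 0 0 -5;0 0 0 0 0 -11;0 0 0 0 0 -16;0 0 0 0 0 -19;0 0 0 0 0 -21;0 0 0 0 0 -21;0 0 0 0 0 -21",
)

```text
t: 9.05
position: [0.576, -0.0358, 0.1325]
tool_rot: [[-0.94, -0.34, 0.002], [-0.34, 0.94, -0.0], [-0.002, -0.001, -1.0]]
force: [-1.6, 0.7, 7.4]
opening: 0.0277
grasp_force: 60.3
```

```bash
python3 s.py
```

```text
9.05 [ 0.576  -0.0358  0.1325] yaw 199.9 F [-1.6  0.7  7.4] M [ 0.201  0.174 -0.092] j [-11.7  22.7  -7.   60.3   0.  -31.5] 0.027713399533734116
```

Emit:
apply_moves(
  deltas="0 0 0 0 0 -2;0 0 0 0 0 -4;0 0 0 0 0 -4;0 0 0 0 0 -4",
)

```text
t: 9.45
position: [0.576, -0.0359, 0.1325]
tool_rot: [[-0.914, -0.405, 0.002], [-0.405, 0.914, -0.0], [-0.001, -0.001, -1.0]]
force: [-0.9, 0.9, 8.0]
opening: 0.0269
grasp_force: 60.3
```

```bash
python3 s.py
```

```text
9.45 [ 0.576  -0.0359  0.1325] yaw 203.89 F [-0.9  0.9  8. ] M [ 0.154  0.142 -0.108] j [-11.7  22.7  -7.   60.3   0.  -35.5] 0.026925816800518906
```

Emit:
apply_moves(
  deltas="0 0 0 0 0 4;0 0 0 0 0 7;0 0 -0.2 0 0 7;0 0 -0.6 0 0 10;0 -0.2 -1.1 0 0 18;0 -0.5 -1.6 0 0 26;0 -0.9 -1.74 0 0 34;0 -1.3 -1.74 0 0 42;0 -1.55 -1.74 0 0 50;0 -1.64 -1.74 0 0 58",
)

```text
t: 10.45
position: [0.609, -0.112, 0.219]
tool_rot: [[-0.825, 0.565, -0.0], [0.565, 0.825, -0.0], [-0.0, -0.0, -1.0]]
force: [-0.2, 0.2, -1.7]
opening: 0.0275
grasp_force: 59.1
```

Emit:
apply_moves(
  deltas="0 0 0 0 0 8;0 0 0 0 0 16;0 0 0 0 0 24;0 0 0 0 0 32;0 0 0 0 0 40;0 0 0 0 0 44;0 0 0 0 0 44;0 0 0 0 0 44",
)

```text
t: 11.25
position: [0.6087, -0.1108, 0.219]
tool_rot: [[-0.209, 0.978, 0.0], [0.978, 0.209, -0.0], [-0.0, 0.0, -1.0]]
force: [-0.4, 0.8, -1.1]
opening: 0.027
grasp_force: 59.1
```

```bash
python3 tip.py w5;python3 fit.py w5; cat > blade.py <<'E'
from h import *
import sys
f=np.load(sys.argv[1]+".npz"); R,p=f["R"],f["p"]; P=cloud("wrist",f["im"],f["d"],dict(position=p,tool_rot=R)); Q=(P-p)@R
for a,b in((.052,.07),(.008,.018)):
    m=(abs(Q[...,0])<.03)&(abs(Q[...,1])<.025)&(Q[...,2]>a)&(Q[...,2]<b)&(P[...,2]>.08); q=Q[m]*1e3
    if len(q): print(a,len(q),q.min(0).round(1),q.max(0).round(1),q.mean(0).round(1))
E
python3 blade.py w5
```

```text
11.25 [ 0.6087 -0.1108  0.219 ] 102.08
blade 246 [ 6.4 -9.1 52. ] [ 21.9  11.9 143.7] [ 17.5   1.4 129.5]
enc 577.8 -35.6 18.0 ell [577.7 -35.4] [34.9 35.6] slot 204 [ 0.5777 -0.0352  0.0672] ang 11.199999999999989 [0.0024 0.0071]
enc 646.0 -21.3 18.2 ell [645.9 -21.4] [35.4 35.5] slot 181 [ 0.6467 -0.0211  0.0672] ang 102.5 [0.0022 0.007 ]
spacing 0.06966246414438199 11.629180249288085
rails (array([608.6, -12.4]), array([134.7, 189.5]), 11.7)
0.052 21 [ 6.4 -0.2 52. ] [ 8.3  2.  63.2] [ 7.9  0.9 57.1]
0.008 736 [  4.4 -18.    9.1] [18.1 19.6 15.9] [12.8  0.9 11.3]
```

View pics/w5.png

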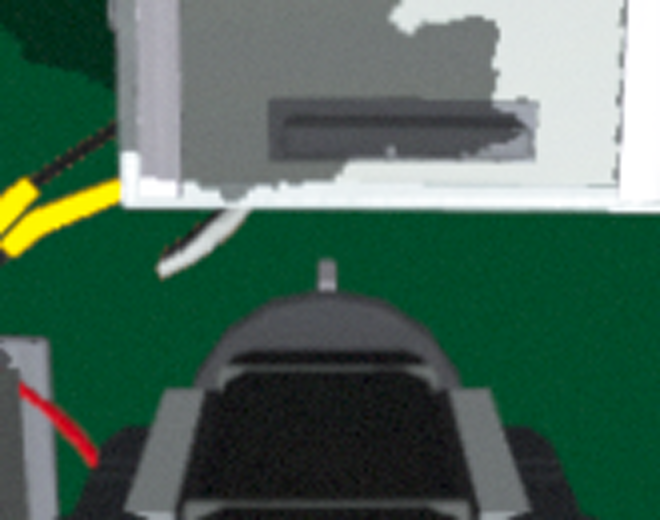

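The near slot now reads 11.2° against a case x axis of about 11.6°, so it is released. The driver has not shifted in the grip; its blade is at (327,270) in the crop. Next is the far fastener.

Emit:
apply_moves(
  deltas="0.3 0.2 0 0 0 0;0.75 0.5 0 0 0 0;1.2 0.8 0 0 0 0;1.5 1.0 0.2 0 0 -0.5;1.63 1.08 0.5 0 0 -0.5;1.63 1.09 0.9 0 0 -0.5;1.63 1.09 1.2 0 0 -0.5;1.63 1.09 1.4 0 0 -0.5;1.63 1.09 1.42 0 0 -0.5;1.63 1.09 1.42 0 0 -0.5",
)

```text
t: 12.3
position: [0.6453, -0.0197, 0.1479]
tool_rot: [[-0.215, 0.977, -0.0], [0.977, 0.215, -0.0], [-0.0, -0.0, -1.0]]
force: [0.2, -0.3, -0.9]
opening: 0.0274
grasp_force: 59.2
```

Emit:
apply_moves(
  deltas="0 0 0.06 0 0 0;0 0 0.13 0 0 0;0 0 0.2 0 0 0;0 0 0.26 0 0 0;0 0 0.31 0 0 0;0 0 0.32 0 0 0;0 0 0.32 0 0 0",
)

```text
t: 13.0
position: [0.6453, -0.0198, 0.1325]
tool_rot: [[-0.215, 0.977, 0.001], [0.977, 0.215, -0.0], [-0.0, 0.001, -1.0]]
force: [-3.2, 0.3, 8.6]
opening: 0.0275
grasp_force: 60.4
```

Seated in the same way as the near one. Now the turn.

Emit:
apply_moves(
  deltas="0 0 0 0 0 -6;0 -0.01 0 0 0 -14;0 -0.01 0 0 0 -22;-0.01 -0.02 0 0 0 -30;-0.01 -0.02 0 0 0 -38;-0.01 -0.02 0 0 0 -46;-0.02 -0.03 0 0 0 -54;-0.02 -0.03 0 0 0 -62;-0.02 -0.03 0 0 0 -70;-0.03 -0.03 0 0 0 -78",
)

```text
t: 14.0
position: [0.6445, -0.0214, 0.1326]
tool_rot: [[-1.0, -0.013, 0.002], [-0.013, 1.0, 0.0], [-0.002, 0.0, -1.0]]
force: [-1.8, 1.5, 7.2]
opening: 0.0274
grasp_force: 60.2
```

Emit:
apply_moves(
  deltas="0 0 0 0 0 -6;0 0 0 0 0 -12;0 0 0 0 0 -18;0 0 0 0 0 -22;0 0 0 0 0 -24;0 0 0 0 0 -24;0 0 0 0 0 -24",
)

```text
t: 14.7
position: [0.6446, -0.0216, 0.1326]
tool_rot: [[-0.911, -0.413, 0.002], [-0.413, 0.911, -0.0], [-0.002, -0.001, -1.0]]
force: [-0.4, -0.3, 6.4]
opening: 0.0273
grasp_force: 60.2
```

```bash
python3 s.py
```

```text
14.7 [ 0.6446 -0.0216  0.1326] yaw 204.4 F [-0.4 -0.3  6.4] M [ 0.034  0.116 -0.108] j [ -9.2  29.1   4.1  64.9   0.  -33.6] 0.027345941969586347
```

Emit:
apply_moves(
  deltas="0 0 0 0 0 -2;0 0 0 0 0 -3;0 0 0 0 0 -3",
)

```text
t: 15.0
position: [0.6446, -0.0217, 0.1325]
tool_rot: [[-0.888, -0.461, 0.002], [-0.461, 0.888, -0.0], [-0.001, -0.001, -1.0]]
force: [-0.4, -0.5, 6.6]
opening: 0.0274
grasp_force: 60.1
```

```bash
python3 s.py
```

```text
15.0 [ 0.6446 -0.0217  0.1325] yaw 207.42 F [-0.4 -0.5  6.6] M [ 0.018  0.057 -0.182] j [ -9.2  29.1   4.1  64.9   0.  -36.6] 0.027435616104271386
```

Emit:
apply_moves(
  deltas="0 0 0 0 0 -2;0 0 0 0 0 -2;0 0 0 0 0 -2",
)

```text
t: 15.3
position: [0.6446, -0.0217, 0.1326]
tool_rot: [[-0.871, -0.491, 0.002], [-0.491, 0.871, -0.0], [-0.001, -0.001, -1.0]]
force: [-0.3, 0.4, 6.5]
opening: 0.0273
grasp_force: 60.1
```

```bash
python3 s.py
```

```text
15.3 [ 0.6446 -0.0217  0.1326] yaw 209.38 F [-0.3  0.4  6.5] M [ 0.033  0.112 -0.289] j [ -9.2  29.1   4.1  64.9  -0.  -38.5] 0.027269266933523457
```

The torque climbs past friction (0.11 → 0.29 N m), so the far fastener is at its stop. The climb starts near yaw 206°, and the near fastener was only driven to 203.9°. It may be a degree or two short, so I will go back and finish it.

Emit:
apply_moves(
  deltas="0 0 0 0 0 6;0 0 0 0 0 12;0 0 -0.1 0 0 14;0 0 -0.3 0 0 17.4;0 0 -0.4 0 0 17.4;0.3 0.09 -0.4 0 0 17.4;0.75 0.23 -0.4 0 0 17.4;1.15 0.35 -0.4 0 0 17.4;1.34 0.41 -0.4 0 0 17.4;1.34 0.41 -0.35 0 0 17.4",
)

```text
t: 16.3
position: [0.5752, -0.0368, 0.1498]
tool_rot: [[-0.978, -0.208, 0.001], [-0.208, 0.978, -0.0], [-0.001, -0.0, -1.0]]
force: [0.2, -0.0, -1.5]
opening: 0.0271
grasp_force: 59.3
```

Emit:
apply_moves(
  deltas="0 0 0 0 0 0;0 0 0.06 0 0 0;0 0 0.13 0 0 0;0 0 0.2 0 0 0;0 0 0.26 0 0 0;0 0 0.32 0 0 0;0 0 0.35 0 0 0;0 0 0.35 0 0 0",
)

```text
t: 17.1
position: [0.5758, -0.0366, 0.1325]
tool_rot: [[-0.978, -0.208, 0.001], [-0.208, 0.978, -0.0], [-0.001, -0.0, -1.0]]
force: [-3.0, 0.4, 9.8]
opening: 0.0272
grasp_force: 60.7
```

```bash
python3 s.py
```

```text
17.1 [ 0.5758 -0.0366  0.1325] yaw 192.0 F [-3.   0.4  9.8] M [0.225 0.698 0.092] j [-11.7  22.7  -6.9  60.3   0.  -23.7] 0.02718899748548406
```

Seated again. Now to its stop, watching the torque.

Emit:
apply_moves(
  deltas="0 0 0 0 0 -5;0 0 0 0 0 -10;0 0 0 0 0 -14;0 0 0 0 0 -16;0 0 0 0 0 -16",
)

```text
t: 17.6
position: [0.5758, -0.0362, 0.1325]
tool_rot: [[-0.882, -0.471, 0.001], [-0.471, 0.882, 0.001], [-0.001, 0.0, -1.0]]
force: [-2.5, 2.5, 11.0]
opening: 0.0276
grasp_force: 60.5
```

```bash
python3 s.py
```

```text
17.6 [ 0.5758 -0.0362  0.1325] yaw 208.07 F [-2.5  2.5 11. ] M [ 0.821  0.658 -0.189] j [-11.7  22.7  -6.9  60.3   0.1 -39.8] 0.02755376573281052
```

Emit:
apply_moves(
  deltas="0 0 0 0 0 -1;0 0 0 0 0 -2;0 0 0 0 0 -2",
)

```text
t: 17.9
position: [0.5758, -0.0363, 0.1325]
tool_rot: [[-0.866, -0.5, 0.001], [-0.5, 0.866, 0.001], [-0.001, 0.0, -1.0]]
force: [-4.3, 3.2, 10.0]
opening: 0.0274
grasp_force: 60.5
```

```bash
python3 s.py
```

```text
17.9 [ 0.5758 -0.0363  0.1325] yaw 210.03 F [-4.3  3.2 10. ] M [ 0.792  0.643 -0.275] j [-11.7  22.7  -6.9  60.3   0.  -41.7] 0.02738817402611982
```

Near fastener is at its stop too (0.275 N m). Back the blade to neutral, ease the down force, then drag the panel by this slot along case +y, which is the tool's y at yaw 192°.

Emit:
apply_moves(
  deltas="0 0 0 0 0 6;0 0 0 0 0 12;0 0 -0.03 0 0 17;0 0 -0.03 0 0 18.3;0 0 -0.03 0 0 18.3",
)

```text
t: 18.4
position: [0.5756, -0.0366, 0.1331]
tool_rot: [[-0.979, -0.204, -0.0], [-0.204, 0.979, 0.0], [0.0, 0.0, -1.0]]
force: [0.4, -0.7, -1.8]
opening: 0.0274
grasp_force: 59.1
```

Emit:
apply_moves(
  deltas="0 0.06 0 0 0 0;0 0.16 0 0 0 0;0 0.3 0 0 0 0;0 0.5 0 0 0 0;0 0.7 0 0 0 0;0 0.9 0 0 0 0;0 1.1 0 0 0 0;0 1.3 0 0 0 0;0 1.45 0 0 0 0;0 1.55 0 0 0 0",
)

```text
t: 19.4
position: [0.5598, 0.0401, 0.1333]
tool_rot: [[-0.979, -0.203, 0.0], [-0.203, 0.979, 0.0], [-0.0, 0.0, -1.0]]
force: [0.3, -1.5, -1.6]
opening: 0.0275
grasp_force: 59.3
```

Emit:
apply_moves(
  deltas="0 0.08 0 0 0 0;0 0.14 0 0 0 0;0 0.2 0 0 0 0;0 0.24 0 0 0 0;0 0.26 0 0 0 0;0 0.26 0 0 0 0",
)

```text
t: 20.0
position: [0.5572, 0.0521, 0.1333]
tool_rot: [[-0.979, -0.203, -0.0], [-0.203, 0.979, 0.0], [-0.0, 0.0, -1.0]]
force: [-0.9, -1.7, -0.3]
opening: 0.0274
grasp_force: 59.4
```

Emit:
apply_moves(
  deltas="0 0.02 0 0 0 0;0 0.04 0 0 0 0;0 0.06 0 0 0 0;0 0.06 0 0 0 0",
)

```text
t: 20.4
position: [0.5568, 0.0545, 0.1333]
tool_rot: [[-0.979, -0.202, 0.0], [-0.202, 0.979, -0.001], [0.0, -0.001, -1.0]]
force: [0.5, -6.2, -1.4]
opening: 0.0277
grasp_force: 59.6
```

Emit:
apply_moves(
  deltas="0 0.02 0 0 0 0;0 0.03 0 0 0 0;0 0.03 0 0 0 0",
)

```text
t: 20.7
position: [0.5567, 0.055, 0.1334]
tool_rot: [[-0.979, -0.202, 0.001], [-0.202, 0.979, -0.003], [0.0, -0.004, -1.0]]
force: [1.7, -10.7, -3.2]
opening: 0.0276
grasp_force: 59.7
```

Emit:
apply_moves(
  deltas="0 -0.04 0 0 0 0;0 -0.07 0 0 0 0;0 -0.07 -0.15 0 0 0;0 -0.07 -0.4 0 0 0;0 -0.07 -0.9 0 0 0;0 -0.07 -1.5 0 0 0;0 -0.07 -1.8 0 0 0;0 -0.07 -1.8 0 0 0",
)

```text
t: 21.5
position: [0.558, 0.0532, 0.2257]
tool_rot: [[-0.979, -0.203, 0.004], [-0.203, 0.979, 0.0], [-0.004, -0.001, -1.0]]
force: [0.7, -0.0, -1.8]
opening: 0.0276
grasp_force: 60.3
```

```bash
python3 s.py
```

```text
21.5 [0.558  0.0532 0.2257] yaw 191.71 F [ 0.7 -0.  -1.8] M [-0.008 -0.003  0.004] j [ -2.9  18.5   1.4  72.6   0.  -14.6] 0.027647609741633532
```

The panel is at its stop: travel ended at about 93 mm including slot slack, with 10.7 N reaction. Now back over the holder.

Emit:
apply_moves(
  deltas="0.15 -0.3 0 0 0 1;0.4 -0.9 0 0 0 3;0.7 -1.6 0 0 0 5;1.05 -2.4 0 0 0 7;1.4 -3.2 0 0 0 9;1.75 -4 0 0 0 11.7;2.05 -4.7 0 0 0 11.7;2.3 -5.2 0 0 0 11.7;2.41 -5.48 0 0 0 11.7;2.41 -5.48 0 0 0 11.7",
)

```text
t: 22.5
position: [0.4938, -0.2412, 0.2223]
tool_rot: [[-1.0, 0.003, -0.001], [0.003, 1.0, 0.001], [0.001, 0.001, -1.0]]
force: [1.6, 0.4, -0.8]
opening: 0.0278
grasp_force: 60.3
```

Emit:
apply_moves(
  deltas="0 0 0 0 0 0;0 0 0 0 0 0",
)

```text
t: 22.7
position: [0.4947, -0.2387, 0.2231]
tool_rot: [[-1.0, -0.001, -0.0], [-0.001, 1.0, 0.0], [0.0, 0.0, -1.0]]
force: [0.8, 0.7, -0.2]
opening: 0.0275
grasp_force: 60.3
```

```bash
python3 s.py; python3 tip.py w6; python3 blade.py w6; python3 - <<'E'
from h import *
f=np.load("w6.npz"); P=cloud("wrist",f["im"],f["d"],dict(position=f["p"],tool_rot=f["R"]))
m=(P[...,2]>.052)&(P[...,2]<.058)&(np.hypot(P[...,0]-.497,P[...,1]+.24)<.06); print(m.sum(),rect(P[m][:,:2]))
im,d=arm.read_camera("top"); Q=cloud("top",im,d); np.savez("top6.npz",im=im,d=d)
m=(Q[...,2]>.079)&(Q[...,2]<.09)&(abs(Q[...,0]-.61)<.06)&(abs(Q[...,1]+.0)<.12); print("rib",m.sum(),rect(Q[m][:,:2]))
E
```

```text
22.7 [ 0.4947 -0.2387  0.2231] yaw 180.05 F [ 0.8  0.7 -0.2] M [-0.001 -0.013  0.025] j [-34.3  17.6  -0.3  72.    0.  -34.3] 0.027452057685378183
22.7 [ 0.4947 -0.2387  0.2231] -179.95
blade 24 [ 6.1 -1.2 52.1] [ 7.9  1.  64.8] [ 7.2 -0.2 57.1]
0.052 24 [ 6.1 -1.2 52.1] [ 7.9  1.  64.8] [ 7.2 -0.2 57.1]
0.008 733 [  4.4 -18.8   8.9] [17.7 18.6 15.7] [12.3 -0.1 11.3]
3449 (array([ 497.4, -240. ]), array([71. , 70.6]), 10.6)
rib 86 (array([606.8,  -2.1]), array([59.2,  8. ]), 11.9)
```

The rib has moved 89 mm, which fits the panel at its stop. The tip sits about 1.2 mm off the hole centre, so I correct that and lower.

Emit:
apply_moves(
  deltas="-0.01 -0.02 0.3 0 0 0;-0.01 -0.02 0.8 0 0 0;-0.01 -0.02 1.3 0 0 0;-0.01 -0.02 1.7 0 0 0;-0.01 -0.02 2.1 0 0 0;-0.01 -0.02 2.45 0 0 0;-0.01 -0.02 2.7 0 0 0;-0.01 -0.02 2.85 0 0 0;-0.01 -0.02 2.95 0 0 0;-0.01 -0.02 2.98 0 0 0",
)

```text
t: 23.8
position: [0.4952, -0.2405, 0.0742]
tool_rot: [[-1.0, -0.0, -0.0], [-0.0, 1.0, 0.0], [0.0, 0.0, -1.0]]
force: [-0.6, -1.1, -0.2]
opening: 0.0278
grasp_force: 60.3
```

Emit:
apply_moves(
  deltas="0 0 0.02 0 0 0;0 0 0.05 0 0 0;0 0 0.07 0 0 0;0 0 0.07 0 0 0",
)

```text
t: 24.2
position: [0.4952, -0.2408, 0.0709]
tool_rot: [[-1.0, 0.0, 0.0], [0.0, 1.0, -0.0], [-0.0, -0.0, -1.0]]
force: [0.1, -0.4, -1.4]
opening: 0.0271
grasp_force: 60.3
```

Emit:
apply_moves(
  deltas="0 0 0.01 0 0 0;0 0 0.02 0 0 0;0 0 0.02 0 0 0",
)

```text
t: 24.5
position: [0.4952, -0.2408, 0.0707]
tool_rot: [[-1.0, 0.0, 0.001], [0.0, 1.0, -0.001], [-0.001, -0.001, -1.0]]
force: [-3.7, 1.4, 13.0]
opening: 0.0268
grasp_force: 62.2
```

Emit:
apply_moves(
  deltas="0 0 0 0 0 0;0 0 0 0 0 0;0 0 0 0 0 0;0 0 0 0 0 0;0 0 0 0 0 0;0 0 0 0 0 0",
  hand=1,
)

```text
t: 25.1
position: [0.4951, -0.2408, 0.0697]
tool_rot: [[-1.0, 0.0, -0.0], [0.0, 1.0, 0.0], [0.0, 0.0, -1.0]]
force: [1.0, -0.2, -0.4]
opening: 0.0854
grasp_force: 0.0
```

Emit:
apply_moves(
  deltas="0 0 -0.2 0 0 0;0 0 -0.6 0 0 0;0 0 -1.1 0 0 0;0 0 -1.7 0 0 0;0 0 -2.3 0 0 0;0 0 -2.9 0 0 0;0 0 -3.3 0 0 0;0 0 -3.5 0 0 0;0 0 -3.5 0 0 0",
)

```text
t: 26.0
position: [0.4955, -0.241, 0.2459]
tool_rot: [[-1.0, 0.0, 0.002], [0.0, 1.0, -0.001], [-0.002, -0.001, -1.0]]
force: [0.4, -0.2, 0.1]
opening: 0.0855
grasp_force: 0.0
```

```bash
python3 s.py; python3 - <<'E'
from h import *
st=arm.get_state(); im,d=arm.read_camera("wrist"); P=cloud("wrist",im,d,st)
near=np.hypot(P[...,0]-.497,P[...,1]+.24)<.05
for lo,hi in((.114,.14),(.05,.058),(.0585,.064)):
    m=near&(P[...,2]>lo)&(P[...,2]<hi); q=P[m]; print(lo,m.sum(),rect(q[:,:2]),np.median(q[:,2]).round(4),q[:,2].max().round(4))
t,_=arm.read_camera("top"); s,_=arm.read_camera("side")
a=cv2.resize(t[90:220,100:345],None,fx=3.2,fy=3.2,interpolation=cv2.INTER_CUBIC)[:,:784]; cv2.imwrite("pics/end.png",a)
E
```

```text
26.0 [ 0.4955 -0.241   0.2459] yaw 180.0 F [ 0.4 -0.2  0.1] M [ 0.041 -0.013  0.004] j [-34.4  17.4   2.8  75.3  -0.  -34.4] 0.08547865219708266
0.114 831 (array([ 497.1, -241.1]), array([27.5, 27.1]), 89.6) 0.1208 0.1245
0.05 2426 (array([ 497.3, -240. ]), array([70.8, 70.6]), 10.6) 0.0548 0.058
0.0585 186 (array([ 491.9, -240.4]), array([38.6, 28. ]), 87.8) 0.0597 0.0637
```

View pics/end.png

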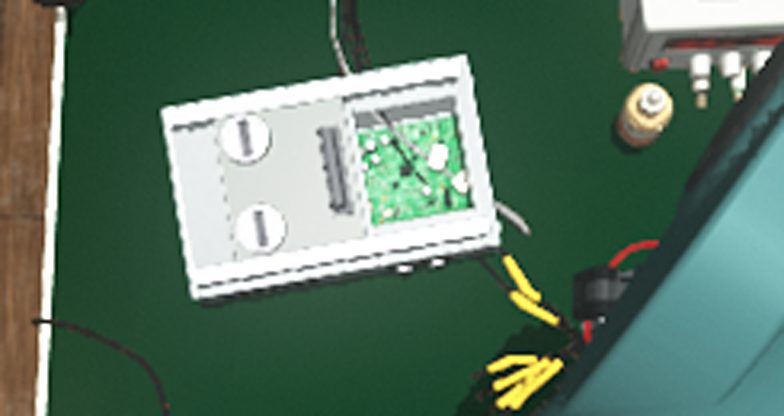

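The end view shows the board uncovered, both slots along the case's x (at (245,137) and (260,228)), and the rib at (337,170). Depth puts the driver's collar top at 0.060 and its handle top at 0.121, the same as before I took it, so it is fully seated.

```bash
python3 -c "
from rig import arm
print(arm.job_done())"
```

```text
the job is handed in; nothing more can be done
None
```

Both fasteners are turned to their stops, the panel is open to its stop, and the driver is back upright and fully down in its holder; the job was handed in at about 26 s.

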